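# Make up a terminal kit in the colour-coded caddy

## Task

Make up the kit for the next rail from the parts on the grey board: put the blue terminal block into the blue bin of the caddy, the green terminal block into the green bin, the cream relay into the yellow bin and the cream end clamp into the red bin. Each part must lie flat on the floor of its own bin, same side up as it lies now. Leave the orange terminal block and the black relay undisturbed where they are.

Things in the scene. Friction and masses are not known exactly. Their poses are not given: they have to be found in the camera images.
- terminal_blue: Blue rail terminal block lying on its side, blue plastic, 44 x 30 x 14 mm (x, y, high): foot 44 mm long, narrower head 31 mm long on its +y side; flat faces at y -15 and +15 mm (grip across y at the middle, 30 mm). Starts at any yaw on a flat grey-topped board, 60 mm above the worktop (panel parts round it rise to 70 mm). Origin: centre of its underside, z up.
- terminal_green: Green rail terminal block lying on its side, green plastic, 44 x 30 x 14 mm (x, y, high): foot 44 mm long, narrower head 31 mm long on its +y side; flat faces at y -15 and +15 mm (grip across y at the middle, 30 mm). Starts at any yaw on a flat grey-topped board, 60 mm above the worktop (panel parts round it rise to 70 mm). Origin: centre of its underside, z up.
- relay_cream: Cream plug-in relay, cream plastic, with thin metal pins at one end, lying flat: 12 mm along its x, 33 mm along its y, 15 mm high; grip it across x (12 mm). Starts at any yaw on a flat grey-topped board, 60 mm above the worktop (panel parts round it rise to 70 mm). Origin: centre of its underside, z up.
- end_clamp: Cream rail end clamp, a small stepped, roughly trapezoid plastic piece lying flat on its side: 34 mm along its x, 42 mm along its y, 10 mm high; grip it across x (34 mm) at the middle. Starts at any yaw on a flat grey-topped board, 60 mm above the worktop (panel parts round it rise to 70 mm). Origin: centre of its underside, z up.
- terminal_orange: Look-alike that stays: orange rail terminal block lying on its side, orange plastic, 44 x 30 x 14 mm (x, y, high): foot 44 mm long, narrower head 31 mm long on its +y side; flat faces at y -15 and +15 mm (grip across y at the middle, 30 mm). Starts at any yaw on a flat grey-topped board, 60 mm above the worktop (panel parts round it rise to 70 mm). Origin: centre of its underside, z up.
- relay_black: Look-alike that stays: black plug-in relay, black plastic, with thin metal pins at one end, lying flat: 12 mm along its x, 33 mm along its y, 15 mm high; grip it across x (12 mm). Starts at any yaw on a flat grey-topped board, 60 mm above the worktop (panel parts round it rise to 70 mm). Origin: centre of its underside, z up.
- bin_blue: Blue: a square blue plastic bin, 67 x 67 x 7 mm, inside 63 x 63 x 5 mm deep (walls, floor 2 mm). One of four, standing 2 by 2 in any order in a grey caddy 148 mm square, 9 mm high, on the worktop. Caddy and bins do not move. Origin: centre of its underside, 4 mm above the worktop (floor at 6 mm, rim at 11 mm); x, y along its sides, z up.
- bin_green: Green: a square green plastic bin, 67 x 67 x 7 mm, inside 63 x 63 x 5 mm deep (walls, floor 2 mm). One of four, standing 2 by 2 in any order in a grey caddy 148 mm square, 9 mm high, on the worktop. Caddy and bins do not move. Origin: centre of its underside, 4 mm above the worktop (floor at 6 mm, rim at 11 mm); x, y along its sides, z up.
- bin_yellow: Yellow: a square yellow plastic bin, 67 x 67 x 7 mm, inside 63 x 63 x 5 mm deep (walls, floor 2 mm). One of four, standing 2 by 2 in any order in a grey caddy 148 mm square, 9 mm high, on the worktop. Caddy and bins do not move. Origin: centre of its underside, 4 mm above the worktop (floor at 6 mm, rim at 11 mm); x, y along its sides, z up.
- bin_red: Red: a square red plastic bin, 67 x 67 x 7 mm, inside 63 x 63 x 5 mm deep (walls, floor 2 mm). One of four, standing 2 by 2 in any order in a grey caddy 148 mm square, 9 mm high, on the worktop. Caddy and bins do not move. Origin: centre of its underside, 4 mm above the worktop (floor at 6 mm, rim at 11 mm); x, y along its sides, z up.

How it is judged:
By the outcome, as a careful person would: the job done as asked, in the order asked, and still so for the second after the job is handed in, with the robot touching nothing.
It also fails if it takes over 99 s, if anything falls off the work surface, if the arm or the gripper's body presses on something with over 40 N, if the wrist force passes 120 N, or if a joint passes its speed limit or range.

## Robot

A 6-joint arm with a two-finger parallel gripper is mounted at the origin on a cart in front of the work surface, level with it; the furniture and walls round the work are solid. World frame = base frame: x ahead of the robot, y to its left, z up, the work surface at z = 0. Lengths are in m, angles in degrees, forces in N, time in s.
With the tool pointing down it reaches from about 0.35 to 0.875 m from the base axis. Payload 4.2 kg.
Tool frame: the origin (TCP) lies at the very end of the fingers, on their centre line; the grasp point (between the pads) lies 19 mm behind it; z points along the fingers, y is the line along which they close (so a half turn about z gives the same grasp; the last joint's range is limited). The gripper opens to 87 mm and grips with 3 to 60 N. Pads are 19 mm wide; open, the fingers measure 117 mm over their backs; the gripper's body (75 mm by 190 mm) begins 51 mm behind the grasp point.
Start: joints at [89.129, 22.042, 0.453, 0, -68.411, -14.817], TCP at [0.169, 0.602, 0.223] pointing down, gripper open.
Joint ranges: [-179.83, 179.83], [-69.29, 118.12], [-61.27, 80.66], [-181.25, 117.63], [-171.15, -9.14], [-177.46, 177.46]. Speed limits (degrees/s): [159.86, 159.86, 180, 180, 180, 180].

## Interface

Orientations are given as a 3x3 rotation matrix whose columns are the frame's x, y, z axes.
In Python, from station import sense, cams, r gives the robot as it stands. The module is installed in compiled form; this text tells all that it offers.
- The arm moves only by the tool step_arm, never from a script. Its argument "targets" is text: rows parted by semicolons, each of 4 numbers parted by spaces: the shift along the tool's x, y, z in cm, then the turn about the tool's z in degrees. In form: x y z turn; .... A call has 1 to 12 rows; each row shifts and turns the commanded pose from where the row before left it, along the tool's axes as they then stand; what a row does not reach is not made up. A row lasts 1/12 s, in which the tool goes at most 41.7 mm and 7.16 degrees, less where a joint would pass 70% of its speed; a pose out of reach is approached as far as the arm can. A call with a gripper value outside its range is refused whole. "claw" is the finger opening in cm, from 0 to 8.7, set as the call begins (left out, the last holds). The fingers move at their own pace and stop on an object; the grip force is fixed at half the most. Time passes only in rows, so rows that do not move let the fingers close. It gives the time, the measured TCP pose, the force, the opening and the grip force at its end, in the units of the state.
- sense(): the state, without advancing time (a new reading comes with each control period).
- cams.capture(name): name is "side" or "top"; returns a dict with "frame" (400x640x3 uint8, blue, green, red), "vertical_fov" (degrees; the focal length in pixels is half the picture's height over the tangent of half this angle, whatever the lens; pixels are square), "cx", "cy" (the principal point, pixels), "eye" and "rotation" of the camera in the world. Camera axes: x right, y down, z forward; pixel columns grow to the right and rows downward; lengths in m; the calibration is good to about 2 mm. A picture is of the moment at which its call begins. There is no depth.
- r.finish_job(): hands the job in; it is judged then, once.
The state is a dict: "time_s": time; "joints": joint angles; "joint_velocities": joint speeds; "effort": joint torques, N m; "tcp_pos": TCP position; "ee_rot": TCP orientation; "wrist_force": force on the tool from outside, world axes, zero at the start; "moment": the same for the moment, N m; "gripper_width": opening from 0.0 (shut) to 1.0 (fully open); "gripper_force": force on a finger pad.
Only numpy, scipy, OpenCV 4.12 (cv2) and the standard library are available. Lean on these libraries where they do the work, as an engineer would, in place of code of your own. Each camera call takes 0.05 s, during which the arm holds its last target. There are 200 camera calls.

## Working session

There is one attempt and no reset: what is moved stays moved. The work goes in short steps, Python scripts to look and compute and a tool call to move; the robot and the scene stay as the last step left them, time stands still between calls to the robot, and variables do not carry over. Pictures are saved under pics/ and viewed, at most 14 in all, crops included, and the job is handed in when it is done.

Besides the shell and the picture viewer there is one more tool, called as name(argument=value, ...), one argument or row to a line, values as JSON. step_arm: Moves the arm, as the interface text tells. Its arguments: {"type":"object","properties":{"targets":{"type":"string"},"claw":{"type":"number"}},"required":["targets"]}

```bash
mkdir -p pics
python3 - <<'E'
from station import sense,cams,r
import cv2,numpy as np,pickle
d={}
for n in("top","side"):
    c=cams.capture(n);d[n]=c;cv2.imwrite(f"pics/{n}0.png",c["frame"])
    print(n,c["vertical_fov"],c["cx"],c["cy"],c["eye"],np.round(c["rotation"],3).tolist(),[k for k in c])
pickle.dump(d,open("c0.pkl","wb"))
s=sense();print(s["time_s"],s["tcp_pos"],np.round(s["ee_rot"],3).tolist())
E
```

```text
top 49.61164361104407 317.4958756503634 195.0000742491501 [0.41675433 0.11206133 1.0557187 ] [[0.027, -0.988, 0.155], [-1.0, -0.027, 0.001], [0.003, -0.155, -0.988]] ['frame', 'vertical_fov', 'cx', 'cy', 'eye', 'rotation']
side 53.21789714477236 318.3528329782783 202.9523315030337 [ 0.36983232 -0.70707723  0.42655561] [[0.97, -0.079, 0.228], [-0.241, -0.376, 0.895], [0.015, -0.923, -0.384]] ['frame', 'vertical_fov', 'cx', 'cy', 'eye', 'rotation']
0.1 [0.16881994 0.60119796 0.22154236] [[0.963, -0.271, -0.0], [-0.271, -0.963, -0.002], [0.0, 0.002, -1.0]]
```

View pics/top0.png

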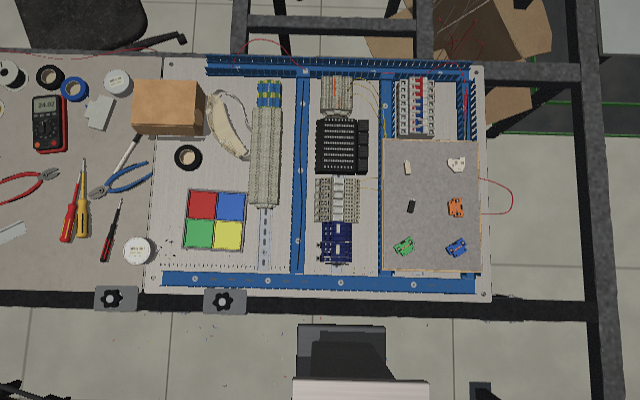

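View pics/side0.png

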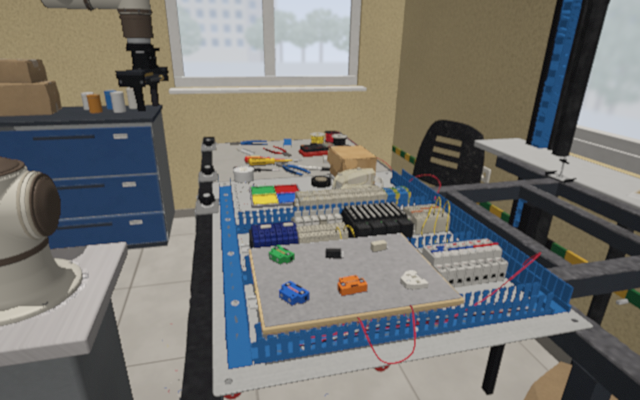

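The top view shows the caddy at (215,220), with red top-left, blue top-right, green bottom-left and yellow bottom-right. The board is at (430,205), carrying cream relay (407,167), clamp (456,164), black relay (411,207), orange (456,207), green (404,246) and blue (457,247). The arm is out of the way. I'll segment next.

```bash
cat > h.py <<'E'
import numpy as np,cv2
def rays(c,uv):
    f=200/np.tan(np.radians(c["vertical_fov"]/2)); uv=np.atleast_2d(uv).astype(float)
    d=np.c_[(uv[:,0]-c["cx"])/f,(uv[:,1]-c["cy"])/f,np.ones(len(uv))]
    return d@np.array(c["rotation"]).T
def plane(c,uv,z):
    d=rays(c,uv);e=np.array(c["eye"]);return e+d*((z-e[2])/d[:,2])[:,None]
def blobs(m,lo,hi):
    n,l,s,ce=cv2.connectedComponentsWithStats(m.astype(np.uint8));
    return [(l==i) for i in range(1,n) if lo<=s[i,4]<=hi]
def rect(c,mask,z):
    # outline points at subpixel via contour, on plane z
    k,_=cv2.findContours(cv2.resize(mask.astype(np.uint8)*255,None,fx=4,fy=4,interpolation=cv2.INTER_LINEAR)//128,cv2.RETR_EXTERNAL,cv2.CHAIN_APPROX_NONE)
    k=max(k,key=cv2.contourArea)[:,0]; uv=(k+.5)/4-.5
    p=plane(c,uv,z)[:,:2]*1000
    return cv2.minAreaRect(p.astype(np.float32)),p
E
python3 - <<'E'
import pickle;from h import *
d=pickle.load(open("c0.pkl","rb"))
for n in("top","side"):
    c=d[n];I=c["frame"];H=cv2.cvtColor(I,cv2.COLOR_BGR2HSV).astype(int);h,s,v=H[...,0],H[...,1],H[...,2]
    roi=np.zeros(h.shape,bool)
    if n=="top": roi[145:268,388:474]=1
    else: cv2.fillPoly(q:=np.zeros(h.shape,np.uint8),[np.array([[256,246],[405,235],[455,292],[275,322]])],1);roi=q>0
    M={"blue":(h>98)&(h<130)&(s>120),"green":(h>45)&(h<80)&(s>100),"orange":(h>3)&(h<20)&(s>130),"black":(v<75)&(s<110),"cream":(v>170)&(s<70)}
    for k,m in M.items():
        for b in blobs(m&roi,15,900):
            (ce,wh,a),p=rect(c,b,.068);ys,xs=np.nonzero(b);print(n,k,b.sum(),(round(xs.mean(),1),round(ys.mean(),1)),np.round(ce,1),np.round(wh,1),round(a,1))
    if n=="top":
        roi=np.zeros(h.shape,bool);roi[185:255,178:250]=1
        B=dict(M,red=((h<8)|(h>172))&(s>120),yellow=(h>22)&(h<35)&(s>120))
        for k in("blue","green","red","yellow"):
            for b in blobs(B[k]&roi,200,2000):
                (ce,wh,a),p=rect(c,b,.010);print("bin",k,np.round(ce,1),np.round(wh,1),round(a,1))
    crop=I[145:275,385:480] if n=="top" else I[225:325,250:460]
    f=6 if n=="top" else 3.8
    if n=="top": crop=I[145:265,385:475];f=5
    cv2.imwrite(f"pics/{n}crop.png",cv2.resize(crop,None,fx=f,fy=f,interpolation=cv2.INTER_CUBIC))
E
```

```text
top blue 188 (np.float64(456.9), np.float64(248.0)) [ 458.8 -206.8] [32.2 46.9] 33.2
top green 165 (np.float64(404.7), np.float64(246.8)) [458.6 -88.6] [31.6 45.9] 32.5
top orange 207 (np.float64(455.1), np.float64(207.3)) [ 552.7 -204. ] [43.5 34. ] 1.5
top black 73 (np.float64(410.8), np.float64(206.2)) [ 552.  -102.6] [15.6 30.8] 75.9
top cream 146 (np.float64(456.8), np.float64(163.9)) [ 655.4 -209.5] [32.9 40. ] 1.6
top cream 54 (np.float64(407.4), np.float64(166.8)) [646.1 -94.9] [31.4 12.3] 8.9
bin blue [548.  325.6] [69.5 69.3] 87.6
bin green [481.4 397.1] [70.3 68.8] 87.9
bin red [550.1 394.7] [70.7 70.1] 87.4
bin yellow [479.  328.2] [70.  67.7] 87.1
side blue 374 (np.float64(293.6), np.float64(293.7)) [ 458.7 -207.5] [40.8 55.4] 31.3
side green 251 (np.float64(281.1), np.float64(254.9)) [457.3 -87.6] [43.  62.1] 29.1
side orange 410 (np.float64(351.1), np.float64(285.2)) [ 552.2 -205.1] [50.5 46.7] 6.6
side black 129 (np.float64(332.9), np.float64(253.1)) [ 552.1 -103.9] [31.5 27.4] 77.5
side cream 52 (np.float64(378.5), np.float64(241.9)) [648.3 -81.9] [29.4 16.7] 5.7
side cream 18 (np.float64(425.5), np.float64(260.0)) [ 704.1 -162.7] [ 3.5 30.9] 1.1
side cream 256 (np.float64(412.5), np.float64(277.9)) [ 655.6 -208.2] [36.9 45.9] 6.5
```

View pics/topcrop.png

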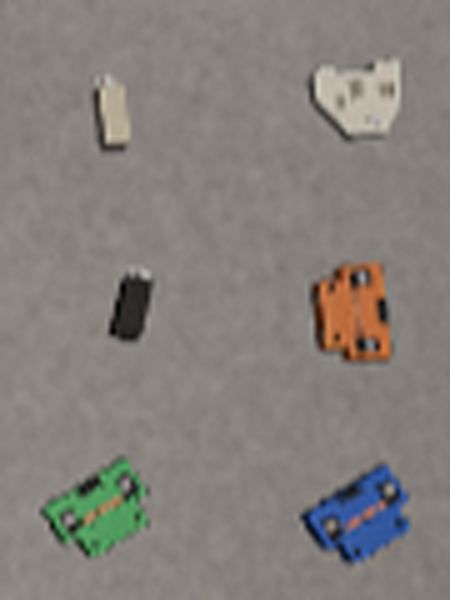

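View pics/sidecrop.png

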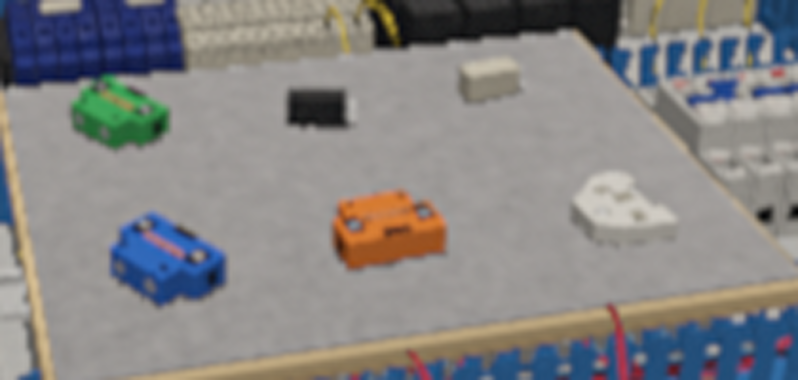

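The six parts are well apart, and sizes match in the top view (terminals about 46x32 mm, bins about 70 mm). I'll write a helper that gives shifts in tool axes.

```bash
cat > go.py <<'E'
# usage: go.py "x y z yaw" ...  (mm, deg of tool y): turn first, then shift in the turned frame, cm
import sys,numpy as np
from station import sense
s=sense();p=np.array(s["tcp_pos"])*1000;R=np.array(s["ee_rot"]);yaw=np.degrees(np.arctan2(R[1,1],R[0,1]))%360
print("now",p.round(1),"yaw",yaw.round(1),"j",np.round(s["joints"],0),"F",np.round(s["wrist_force"],1),"w",round(s["gripper_width"]*87,1),"t",s["time_s"])
for a in sys.argv[1:]:
    x,y,z,t=map(float,a.split());turn=-((t-yaw+180)%360-180)
    c,q=np.cos(np.radians(t)),np.sin(np.radians(t))
    d=np.array([x,y,z])-p;sh=np.array([-q*d[0]+c*d[1],c*d[0]+q*d[1],-d[2]])/10
    n=int(np.ceil(max(np.linalg.norm(sh)/3.6,1)))
    print("turn",turn.round(1),"shift",sh.round(2),"rows",n,(sh/n).round(2));p=np.array([x,y,z]);yaw=t
E
python3 go.py "450 200 200 213.2" "459 -207 110 213.2"
```

```text
now [168.8 601.2 221.5] yaw 254.3 j [ 89.  22.   0.  -0. -68. -15.] F [ 0.4 -0.4  0.3] w 86.9 t 0.1
turn 41.1 shift [48.97 -1.56  2.15] rows 14 [ 3.5  -0.11  0.15]Traceback (most recent call last):
  File "go.py", line 11, in <module>
    print("turn",turn.round(1),"shift",sh.round(2),"rows",n,(sh/n).round(2));p=np.array([x,y,z]);yaw=t
                 ^^^^^^^^^^
AttributeError: 'float' object has no attribute 'round'
```

step_arm(
  targets="0 0 0 6.85;0 0 0 6.85;0 0 0 6.85;0 0 0 6.85;0 0 0 6.85;0 0 0 6.85;3.5 -0.1 0.15 0;3.5 -0.1 0.15 0;3.5 -0.1 0.15 0;3.5 -0.1 0.15 0;3.5 -0.1 0.15 0;3.5 -0.1 0.15 0",
  claw=5.5,
)

```text
time_s: 1.1
tcp_pos: [0.2895, 0.4275, 0.2131]
ee_rot: [[0.548, -0.836, -0.0], [-0.836, -0.548, -0.001], [0.0, 0.001, -1.0]]
wrist_force: [0.9, 0.6, 0.9]
gripper_width: 0.633
gripper_force: 0.0
```

step_arm(
  targets="3.5 -0.1 0.15 0;3.5 -0.1 0.15 0;3.5 -0.1 0.15 0;3.5 -0.1 0.15 0;3.5 -0.1 0.15 0;3.5 -0.1 0.15 0;3.5 -0.1 0.15 0;3.5 -0.1 0.15 0",
)

```text
time_s: 1.77
tcp_pos: [0.4495, 0.1977, 0.2013]
ee_rot: [[0.548, -0.837, -0.0], [-0.837, -0.548, -0.0], [-0.0, 0.0, -1.0]]
wrist_force: [0.8, 1.1, -0.3]
gripper_width: 0.63
gripper_force: 0.0
```

```bash
sed -i 's/turn.round(1)/round(float(turn),1)/' go.py; python3 go.py "459 -207 110 213.2"
```

```text
now [449.5 197.7 201.3] yaw 213.2 j [ 43.  10. -20.  -0. -60.  -9.] F [ 0.8  1.1 -0.3] w 54.8 t 1.7667
turn 0.0 shift [34.39 21.36  9.13] rows 12 [2.87 1.78 0.76]
```

step_arm(
  targets="2.85 1.78 0.76 0;2.85 1.78 0.76 0;2.85 1.78 0.76 0;2.85 1.78 0.76 0;2.85 1.78 0.76 0;2.85 1.78 0.76 0;2.85 1.78 0.76 0;2.85 1.78 0.76 0;2.85 1.78 0.76 0;2.85 1.78 0.76 0;2.85 1.78 0.76 0;2.85 1.78 0.76 0",
)

```text
time_s: 2.77
tcp_pos: [0.4572, -0.2053, 0.1098]
ee_rot: [[0.548, -0.837, -0.0], [-0.837, -0.548, 0.0], [-0.0, 0.0, -1.0]]
wrist_force: [1.2, -0.4, -0.0]
gripper_width: 0.633
gripper_force: 0.0
```

step_arm(
  targets="0 0 0 0;0 0 0 0",
)

```text
time_s: 2.93
tcp_pos: [0.4567, -0.2051, 0.1093]
ee_rot: [[0.545, -0.839, -0.002], [-0.839, -0.545, 0.0], [-0.002, 0.002, -1.0]]
wrist_force: [0.2, 0.5, 0.2]
gripper_width: 0.628
gripper_force: 0.0
```

```bash
python3 go.py "459 -207 64 213.2"
python3 - <<'E'
from station import cams;import cv2,numpy as np
a=cams.capture("top")["frame"][200:290,400:510];b=cams.capture("side")["frame"][220:340,240:380]
a=cv2.resize(a,(489,400),interpolation=2);b=cv2.resize(b,(300,400),interpolation=2) if 0 else cv2.resize(b,(311,267),interpolation=2)
b=cv2.copyMakeBorder(b,0,133,0,0,0);cv2.imwrite("pics/g1.png",np.hstack([a,b]))
E
```

```text
now [ 456.7 -205.1  109.3] yaw 213.0 j [ -6.  17. -26.  -0. -48.  39.] F [0.2 0.5 0.2] w 54.7 t 2.9333
turn -0.2 shift [ 0.28 -0.09  4.53] rows 2 [ 0.14 -0.04  2.26]
```

View pics/g1.png

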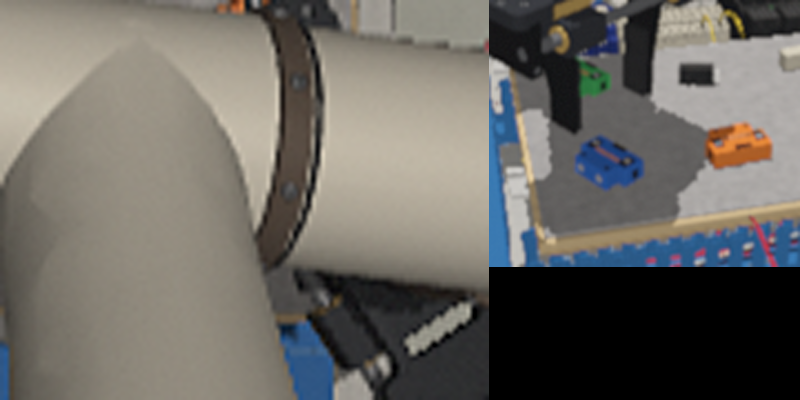

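The side crop shows the fingers straddling the blue block, one to each side with the tips above it. The arm hides the view from the top. I'll descend and grip.

step_arm(
  targets="0.1 0 1.5 0;0.1 0 1.5 0;0.1 -0.1 1.5 0;0 0 0 0;0 0 0 0",
)

```text
time_s: 3.45
tcp_pos: [0.4601, -0.2046, 0.0654]
ee_rot: [[0.55, -0.835, -0.001], [-0.835, -0.55, 0.0], [-0.001, 0.001, -1.0]]
wrist_force: [-0.2, 0.2, 0.5]
gripper_width: 0.633
gripper_force: 0.0
```

step_arm(
  targets="0 0 0 0;0 0 0 0;0 0 0 0;0 0 0 0;0 0 0 0;0 0 0 0",
  claw=2.2,
)

```text
time_s: 3.95
tcp_pos: [0.4603, -0.2057, 0.0659]
ee_rot: [[0.548, -0.837, 0.001], [-0.837, -0.548, -0.0], [0.0, -0.0, -1.0]]
wrist_force: [-1.0, 1.7, 2.5]
gripper_width: 0.343
gripper_force: 30.0
```

```bash
python3 go.py
python3 - <<'E'
from station import cams;import cv2,numpy as np
b=cams.capture("side")["frame"][220:340,240:400]
cv2.imwrite("pics/g2.png",cv2.resize(b,None,fx=4,fy=4,interpolation=2))
E
```

```text
now [ 460.3 -205.7   65.9] yaw 213.2 j [ -6.  21. -28.   0. -41.  39.] F [-1.   1.7  2.5] w 29.8 t 3.95
```

View pics/g2.png

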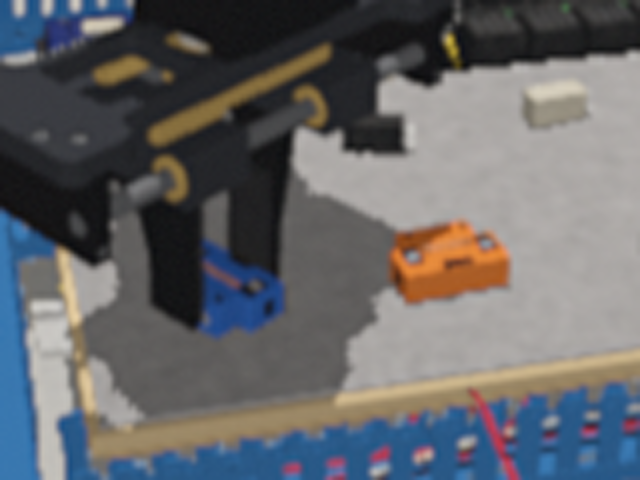

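The side crop shows the fingers on both faces of the blue block, at 29.8 mm with 30 N. I'll lift, turn and carry it.

step_arm(
  targets="0 0 -2 0;0 0 -2.5 0;0 0 -1 7.1;0 0 0 7.1;0 0 0 7.1;0 0 0 7.1;0 0 0 7.1",
)

```text
time_s: 4.58
tcp_pos: [0.46, -0.2057, 0.1203]
ee_rot: [[-0.046, -0.999, 0.0], [-0.999, 0.046, 0.0], [-0.0, -0.0, -1.0]]
wrist_force: [-0.7, 0.3, -0.3]
gripper_width: 0.343
gripper_force: 30.0
```

```bash
python3 go.py "548 325.6 110 177.5" "548 325.6 13 177.5"
```

```text
now [ 460.  -205.7  120.3] yaw 177.3 j [ -6.  16. -25.  -0. -49.   3.] F [-0.7  0.3 -0.3] w 29.8 t 4.5833
turn -0.2 shift [-53.46  -6.47   1.03] rows 15 [-3.56 -0.43  0.07]
turn -0.0 shift [-0.   0.   9.7] rows 3 [-0.    0.    3.23]
```

step_arm(
  targets="-2 -0.4 0 0;-3.7 -0.44 0.1 0;-3.7 -0.44 0.1 0;-3.7 -0.44 0.1 0;-3.7 -0.44 0.1 0;-3.7 -0.44 0.1 0;-3.7 -0.44 0.1 0;-3.7 -0.44 0.1 0;-3.7 -0.44 0.1 0;-3.7 -0.44 0.1 0;-3.7 -0.44 0.1 0;-3.7 -0.44 0.1 0",
)

```text
time_s: 5.58
tcp_pos: [0.5294, 0.2207, 0.1092]
ee_rot: [[-0.04, -0.999, -0.0], [-0.999, 0.04, -0.0], [0.0, 0.0, -1.0]]
wrist_force: [0.3, -0.7, 0.3]
gripper_width: 0.339
gripper_force: 30.0
```

step_arm(
  targets="-3.7 -0.44 0 0;-3.7 -0.44 0 0;-2.5 -0.3 0 0;-0.8 -0.1 0 0;0 0 0 0;0 0 0 0",
)

```text
time_s: 6.08
tcp_pos: [0.546, 0.3247, 0.1087]
ee_rot: [[-0.04, -0.999, -0.001], [-0.999, 0.04, -0.001], [0.001, 0.001, -1.0]]
wrist_force: [-0.2, -0.7, -0.3]
gripper_width: 0.338
gripper_force: 30.0
```

```bash
python3 go.py "548 325.6 13 177.5"
```

```text
now [546.  324.7 108.7] yaw 177.7 j [ 45.  29.  -6.  -0. -55. -48.] F [-0.2 -0.7 -0.3] w 29.4 t 6.0833
turn 0.2 shift [-0.1  -0.19  9.57] rows 3 [-0.03 -0.06  3.19]
```

step_arm(
  targets="-0.1 -0.2 3 0;0 0 3 0;0 0 2 0;0 0 1 0;0 0 0.5 0;0 0 0 0;0 0 0 0",
)

```text
time_s: 6.67
tcp_pos: [0.5495, 0.3262, 0.0156]
ee_rot: [[-0.04, -0.999, 0.002], [-0.999, 0.04, 0.001], [-0.001, -0.002, -1.0]]
wrist_force: [-0.4, -0.1, 0.2]
gripper_width: 0.341
gripper_force: 30.0
```

```bash
python3 go.py "548 325.6 12.5 177.5";  python3 - <<'E'
from station import cams;import cv2,numpy as np
b=cams.capture("side")["frame"][130:230,220:340]
cv2.imwrite("pics/p1.png",cv2.resize(b,None,fx=5,fy=5,interpolation=2))
E
```

```text
now [549.5 326.2  15.6] yaw 177.7 j [ 45.  35. -11.   0. -44. -48.] F [-0.4 -0.1  0.2] w 29.7 t 6.6667
turn 0.2 shift [0.06 0.15 0.31] rows 1 [0.06 0.15 0.31]
```

View pics/p1.png

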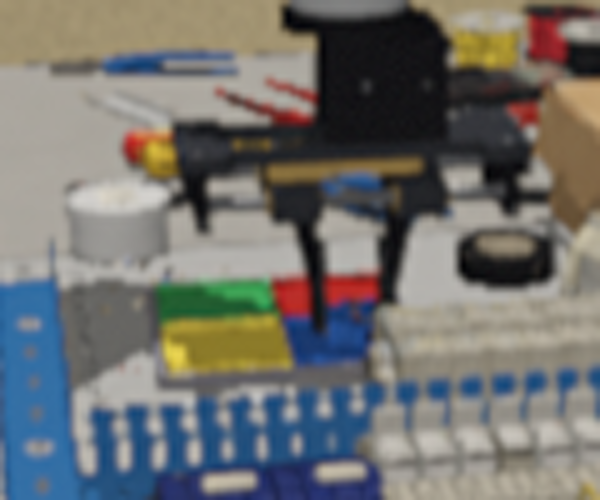

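The side crop shows the gripper over the blue bin, right of yellow and in front of red, clear of its surroundings. I'll go down 3 mm and release.

step_arm(
  targets="0 0 0.2 0;0 0 0.1 0;0 0 0 0;0 0 0 0",
)

```text
time_s: 7.05
tcp_pos: [0.5489, 0.3265, 0.012]
ee_rot: [[-0.04, -0.999, 0.001], [-0.999, 0.04, 0.001], [-0.001, -0.001, -1.0]]
wrist_force: [-1.2, -0.1, 2.3]
gripper_width: 0.338
gripper_force: 30.0
```

step_arm(
  targets="0 0 0 0;0 0 0 0;0 0 0 0;0 0 -2 0;0 0 -3.5 0;0 0 -3.5 0;0 0 -1 0;0 0 0 0",
  claw=4,
)

```text
time_s: 7.72
tcp_pos: [0.5506, 0.3278, 0.1158]
ee_rot: [[-0.039, -0.999, 0.007], [-0.999, 0.039, 0.005], [-0.006, -0.006, -1.0]]
wrist_force: [0.2, 0.3, 0.0]
gripper_width: 0.458
gripper_force: 0.0
```

```bash
python3 go.py "458.6 -88.6 110 212.5"
```

```text
now [550.6 327.8 115.8] yaw 177.7 j [ 45.  28.  -6.   0. -56. -48.] F [0.2 0.3 0. ] w 39.9 t 7.7167
turn -34.8 shift [30.18 30.13  0.58] rows 12 [2.51 2.51 0.05]
```

step_arm(
  targets="0 0 0 -6.95;0 0 0 -6.95;0 0 0 -6.95;0 0 0 -6.95;0 0 0 -7;2.4 2.4 0 0;2.6 2.6 0 0;2.6 2.6 0 0;2.6 2.6 0 0;2.6 2.6 0 0;2.6 2.6 0 0;2.6 2.6 0 0",
  claw=5.5,
)

```text
time_s: 8.72
tcp_pos: [0.492, 0.0758, 0.1102]
ee_rot: [[0.538, -0.843, -0.002], [-0.843, -0.538, -0.001], [-0.001, 0.002, -1.0]]
wrist_force: [0.6, -0.6, 0.4]
gripper_width: 0.628
gripper_force: 0.0
```

step_arm(
  targets="2.6 2.6 0 0;2.6 2.6 0 0;2.6 2.6 0 0;2.6 2.6 0 0;1.5 1.5 0 0;0.2 0.2 0 0;0 0 0 0;0 0 0 0",
)

```text
time_s: 9.38
tcp_pos: [0.4565, -0.0892, 0.1108]
ee_rot: [[0.537, -0.843, -0.001], [-0.843, -0.537, 0.0], [-0.0, 0.001, -1.0]]
wrist_force: [0.9, -0.1, -0.2]
gripper_width: 0.631
gripper_force: 0.0
```

```bash
python3 go.py "458.6 -88.6 64.5 212.5"
python3 - <<'E'
from station import cams;import cv2,numpy as np,pickle
from h import *
c=cams.capture("top");I=c["frame"]
H=cv2.cvtColor(I,cv2.COLOR_BGR2HSV).astype(int);h,s,v=H[...,0],H[...,1],H[...,2]
cv2.imwrite("pics/b1.png",cv2.resize(I[180:260,170:260],None,fx=5,fy=5,interpolation=2))
E
```

```text
now [456.5 -89.2 110.8] yaw 212.5 j [  9.  14. -30.  -0. -46.  23.] F [ 0.9 -0.1 -0.2] w 54.9 t 9.3833
turn -0.0 shift [ 0.06 -0.21  4.63] rows 2 [ 0.03 -0.11  2.31]
```

View pics/b1.png

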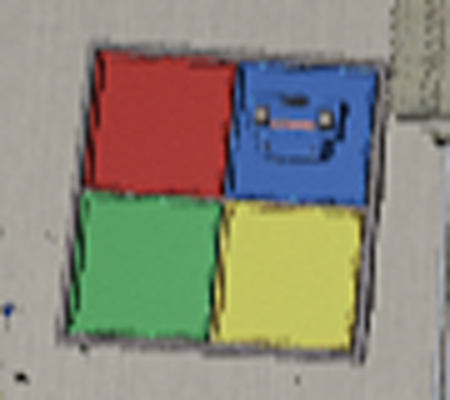

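The crop shows the blue block flat and inside the blue bin, at about (297,127) in a bin centred on (305,133). Next is green.

step_arm(
  targets="0 -0.1 1.5 0;0 -0.1 1.5 0;0 0 1.3 0;0 0 0.3 0;0 0 0 0;0 0 0 0",
)

```text
time_s: 9.93
tcp_pos: [0.4589, -0.0876, 0.0656]
ee_rot: [[0.539, -0.842, 0.0], [-0.842, -0.539, -0.0], [0.0, -0.0, -1.0]]
wrist_force: [-0.6, 0.4, 0.5]
gripper_width: 0.63
gripper_force: 0.0
```

step_arm(
  targets="0 0 0 0;0 0 0 0;0 0 0 0;0 0 0 0;0 0 0 0;0 0 0 0",
  claw=2.2,
)

```text
time_s: 10.43
tcp_pos: [0.4584, -0.0884, 0.0657]
ee_rot: [[0.537, -0.843, 0.0], [-0.843, -0.537, -0.0], [0.0, -0.0, -1.0]]
wrist_force: [-1.3, 0.5, 2.1]
gripper_width: 0.342
gripper_force: 30.0
```

step_arm(
  targets="0 0 -2 0;0 0 -2.5 0;0 0 -1 7;0 0 0 7;0 0 0 7;0 0 0 7;0 0 0 7",
)

```text
time_s: 11.02
tcp_pos: [0.4582, -0.0884, 0.1204]
ee_rot: [[-0.05, -0.999, 0.0], [-0.999, 0.05, 0.0], [-0.0, -0.0, -1.0]]
wrist_force: [-0.3, 0.5, -0.2]
gripper_width: 0.342
gripper_force: 30.0
```

```bash
python3 go.py "481.4 397 110 177.5" "481.4 397 13 177.5"
```

```text
now [458.2 -88.4 120.4] yaw 177.2 j [  9.  13. -29.  -0. -48. -12.] F [-0.3  0.5 -0.2] w 29.7 t 11.0167
turn -0.3 shift [-48.59  -0.2    1.04] rows 14 [-3.47 -0.01  0.07]
turn -0.0 shift [-0.   0.   9.7] rows 3 [-0.    0.    3.23]
```

step_arm(
  targets="-2 0 0 0;-3.7 0 0.1 0;-3.7 0 0.1 0;-3.7 0 0.1 0;-3.7 0 0.1 0;-3.7 0 0.1 0;-3.7 0 0.1 0;-3.7 0 0.1 0;-3.7 0 0.1 0;-3.7 0 0.1 0;-3.7 0 0.1 0;-3.7 0 0.1 0",
)

```text
time_s: 12.02
tcp_pos: [0.4765, 0.34, 0.1092]
ee_rot: [[-0.043, -0.999, -0.0], [-0.999, 0.043, -0.0], [0.0, 0.0, -1.0]]
wrist_force: [-0.0, -0.5, 0.1]
gripper_width: 0.338
gripper_force: 30.0
```

step_arm(
  targets="-3.7 0 0 0;-1.7 0 0 0;-0.5 0 0 0;0 0 0 0;0 0 0 0;0 0 0 0",
)

```text
time_s: 12.52
tcp_pos: [0.4792, 0.3957, 0.1093]
ee_rot: [[-0.045, -0.999, -0.001], [-0.999, 0.045, -0.001], [0.001, 0.001, -1.0]]
wrist_force: [-0.4, -0.6, -0.7]
gripper_width: 0.342
gripper_force: 30.0
```

```bash
python3 go.py "481.4 397 13 177.5"
```

```text
now [479.2 395.7 109.3] yaw 177.4 j [ 54.  27.  -9.  -0. -54. -57.] F [-0.4 -0.6 -0.7] w 29.7 t 12.5167
turn -0.1 shift [-0.14 -0.21  9.63] rows 3 [-0.05 -0.07  3.21]
```

step_arm(
  targets="-0.1 -0.1 3 0;0 0 3 0;0 0 2 0;0 0 1 0;0 0 0.5 0;0 0 0.2 0;0 0 0 0;0 0 0 0",
)

```text
time_s: 13.18
tcp_pos: [0.4812, 0.3988, 0.0138]
ee_rot: [[-0.043, -0.999, 0.002], [-0.999, 0.043, 0.002], [-0.002, -0.002, -1.0]]
wrist_force: [-0.6, -0.0, -0.7]
gripper_width: 0.343
gripper_force: 30.0
```

```bash
python3 go.py "481.4 397 12.5 177.5"
```

```text
now [481.2 398.8  13.8] yaw 177.5 j [ 54.  34. -13.   0. -43. -57.] F [-0.6 -0.  -0.7] w 29.8 t 13.1833
turn 0.0 shift [ 0.18 -0.03  0.13] rows 1 [ 0.18 -0.03  0.13]
```

step_arm(
  targets="0.1 0 0.1 0;0 0 0 0;0 0 0 0",
)

```text
time_s: 13.43
tcp_pos: [0.4806, 0.3974, 0.012]
ee_rot: [[-0.043, -0.999, 0.001], [-0.999, 0.043, 0.001], [-0.001, -0.001, -1.0]]
wrist_force: [-0.2, 0.1, 0.3]
gripper_width: 0.337
gripper_force: 30.0
```

step_arm(
  targets="0 0 0 0;0 0 0 0;0 0 0 0;0 0 -2 0;0 0 -3.5 0;0 0 -3.5 0;0 0 -1 0;0 0 0 0",
  claw=4,
)

```text
time_s: 14.1
tcp_pos: [0.4821, 0.3992, 0.1158]
ee_rot: [[-0.043, -0.999, 0.006], [-0.999, 0.043, 0.007], [-0.007, -0.005, -1.0]]
wrist_force: [0.1, -0.4, 0.5]
gripper_width: 0.462
gripper_force: 0.0
```

```bash
python3 go.py "646 -95 115 98.9"
```

```text
now [482.1 399.2 115.8] yaw 177.5 j [ 54.  27.  -8.   0. -55. -57.] F [ 0.1 -0.4  0.5] w 40.2 t 14.1
turn 78.6 shift [ -8.55 -51.36   0.08] rows 15 [-0.57 -3.42  0.01]
```

step_arm(
  targets="0 0 0 7.15;0 0 0 7.15;0 0 0 7.15;0 0 0 7.15;0 0 0 7.15;0 0 0 7.15;0 0 0 7.15;0 0 0 7.15;0 0 0 7.15;0 0 0 7.15;0 0 0 7.1",
  claw=4,
)

```text
time_s: 15.02
tcp_pos: [0.4798, 0.3965, 0.1098]
ee_rot: [[-0.989, -0.149, -0.002], [-0.149, 0.989, -0.002], [0.002, -0.002, -1.0]]
wrist_force: [0.4, -0.6, 0.5]
gripper_width: 0.459
gripper_force: 0.0
```

step_arm(
  targets="-0.4 -2.4 0 0;-0.6 -3.6 0 0;-0.6 -3.6 0 0;-0.6 -3.6 0 0;-0.6 -3.6 0 0;-0.6 -3.6 0 0;-0.6 -3.6 0 0;-0.6 -3.6 0 0;-0.6 -3.6 0 0;-0.6 -3.6 0 0;-0.6 -3.6 0 0;-0.6 -3.6 0 0",
)

```text
time_s: 16.02
tcp_pos: [0.6141, -0.0087, 0.11]
ee_rot: [[-0.988, -0.155, -0.002], [-0.155, 0.988, -0.0], [0.002, 0.0, -1.0]]
wrist_force: [0.7, 0.3, 0.4]
gripper_width: 0.461
gripper_force: 0.0
```

step_arm(
  targets="-0.6 -3.6 0 0;-0.6 -3.6 0 0;-0.3 -2 0 0;-0.1 -0.4 0 0;0 0 0 0;0 0 0 0",
)

```text
time_s: 16.52
tcp_pos: [0.6445, -0.099, 0.1102]
ee_rot: [[-0.988, -0.154, -0.002], [-0.154, 0.988, 0.0], [0.002, 0.001, -1.0]]
wrist_force: [-0.4, 0.6, 0.1]
gripper_width: 0.457
gripper_force: 0.0
```

```bash
python3 go.py "646 -95 65 98.9"
python3 - <<'E'
from station import cams;import cv2
I=cams.capture("top")["frame"][180:260,170:260];J=cams.capture("side")["frame"][190:290,320:450]
I=cv2.resize(I,(360,320),interpolation=2);J=cv2.resize(J,(416,320),interpolation=2)
cv2.imwrite("pics/b2.png",cv2.hconcat([I,J]))
E
```

```text
now [644.5 -99.  110.2] yaw 98.9 j [  5.  30.  -4.  -0. -56. -87.] F [-0.4  0.6  0.1] w 39.8 t 16.5167
turn -0.0 shift [-0.21  0.37  4.52] rows 2 [-0.1   0.18  2.26]
```

View pics/b2.png

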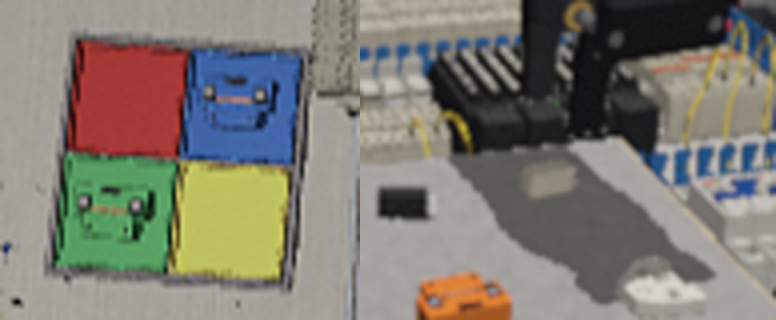

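Green lies flat in the green bin at (110,205). In the side crop, the fingers at (535,100) and (590,135) straddle the cream relay at (550,180).

step_arm(
  targets="-0.2 0.4 1.5 0;0 0 1.5 0;0 0 1.2 0;0 0 0.3 0;0 0 0 0;0 0 0 0",
)

```text
time_s: 17.12
tcp_pos: [0.647, -0.0946, 0.0667]
ee_rot: [[-0.988, -0.156, 0.0], [-0.156, 0.988, -0.0], [-0.0, -0.0, -1.0]]
wrist_force: [0.1, 0.1, -0.8]
gripper_width: 0.465
gripper_force: 0.0
```

step_arm(
  targets="0 0 0 0;0 0 0 0;0 0 0 0;0 0 0 0;0 0 0 0;0 0 0 0;0 0 0 0",
  claw=0.6,
)

```text
time_s: 17.7
tcp_pos: [0.6468, -0.0951, 0.0666]
ee_rot: [[-0.988, -0.155, 0.0], [-0.155, 0.988, -0.0], [-0.0, -0.0, -1.0]]
wrist_force: [0.3, 0.2, 1.2]
gripper_width: 0.141
gripper_force: 30.0
```

```bash
python3 go.py
python3 - <<'E'
from station import cams;import cv2
J=cams.capture("side")["frame"][190:290,320:450]
cv2.imwrite("pics/g3.png",cv2.resize(J,None,fx=4,fy=4,interpolation=2))
E
```

```text
now [646.8 -95.1  66.6] yaw 98.9 j [  6.  33.  -6.   0. -51. -87.] F [0.3 0.2 1.2] w 12.3 t 17.7
```

View pics/g3.png

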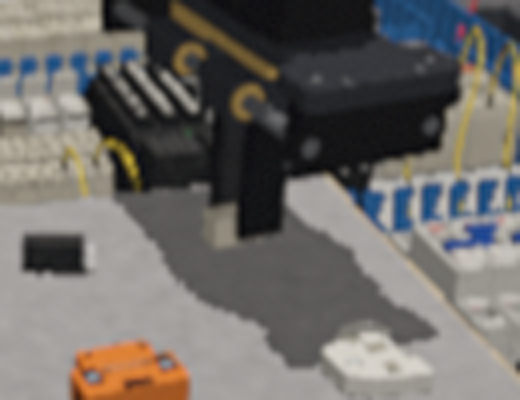

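The relay is gripped at 12.3 mm with 30 N, seen in the crop between the fingers at (230,225). I'll lift and carry it to yellow.

step_arm(
  targets="0 0 -2 0;0 0 -2.5 0;0 0 -1 5.7;0 0 0 5.7;0 0 0 0;0 0 0 0",
)

```text
time_s: 18.25
tcp_pos: [0.6463, -0.095, 0.121]
ee_rot: [[-0.999, 0.041, -0.001], [0.041, 0.999, 0.0], [0.001, 0.0, -1.0]]
wrist_force: [0.2, -0.2, -0.8]
gripper_width: 0.137
gripper_force: 30.0
```

```bash
python3 go.py "479 328.2 110 87.5"
```

```text
now [646.3 -95.  121. ] yaw 87.6 j [  6.  29.  -3.  -0. -58. -98.] F [ 0.2 -0.2 -0.8] w 11.9 t 18.25
turn 0.1 shift [18.56 41.55  1.1 ] rows 13 [1.43 3.2  0.08]
```

step_arm(
  targets="0.8 1.8 0 0;1.5 3.36 0.1 0;1.5 3.36 0.1 0;1.5 3.36 0.1 0;1.5 3.36 0.1 0;1.5 3.36 0.1 0;1.5 3.36 0.1 0;1.5 3.36 0.1 0;1.5 3.36 0.1 0;1.5 3.36 0.1 0;1.5 3.36 0.1 0;1.5 3.36 0.1 0",
)

```text
time_s: 19.25
tcp_pos: [0.4893, 0.301, 0.1096]
ee_rot: [[-0.999, 0.041, -0.001], [0.041, 0.999, -0.001], [0.001, -0.001, -1.0]]
wrist_force: [0.8, -0.0, -0.4]
gripper_width: 0.14
gripper_force: 30.0
```

step_arm(
  targets="0.9 2 0 0;0.35 0.8 0 0;0 0 0 0;0 0 0 0;0 0 0 0",
)

```text
time_s: 19.67
tcp_pos: [0.4795, 0.3269, 0.1099]
ee_rot: [[-0.999, 0.044, -0.001], [0.044, 0.999, -0.001], [0.001, -0.001, -1.0]]
wrist_force: [-0.2, -0.3, -0.1]
gripper_width: 0.137
gripper_force: 30.0
```

```bash
python3 go.py "479 328.2 13 87.5"
```

```text
now [479.5 326.9 109.9] yaw 87.5 j [  50.   24.  -15.    0.  -52. -143.] F [-0.2 -0.3 -0.1] w 12.0 t 19.6667
turn -0.0 shift [0.06 0.12 9.69] rows 3 [0.02 0.04 3.23]
```

step_arm(
  targets="0 0.1 3 0;0 0 3 0;0 0 2 0;0 0 1 0;0 0 0.5 0;0 0 0.2 0;0 0 0 0;0 0 0 0",
)

```text
time_s: 20.33
tcp_pos: [0.4803, 0.3297, 0.0146]
ee_rot: [[-0.999, 0.043, 0.002], [0.043, 0.999, 0.002], [-0.002, 0.002, -1.0]]
wrist_force: [0.2, -0.2, 0.1]
gripper_width: 0.133
gripper_force: 30.0
```

```bash
python3 go.py "479 328.2 12.8 87.5"
```

```text
now [480.3 329.7  14.6] yaw 87.5 j [  50.   31.  -19.    0.  -40. -143.] F [ 0.2 -0.2  0.1] w 11.6 t 20.3333
turn 0.0 shift [ 0.12 -0.16  0.18] rows 1 [ 0.12 -0.16  0.18]
```

step_arm(
  targets="0 0 0.2 0;0 0 0 0;0 0 0 0",
)

```text
time_s: 20.58
tcp_pos: [0.4803, 0.3301, 0.0127]
ee_rot: [[-0.999, 0.043, 0.002], [0.043, 0.999, 0.002], [-0.002, 0.002, -1.0]]
wrist_force: [0.8, -0.6, 4.4]
gripper_width: 0.139
gripper_force: 30.0
```

step_arm(
  targets="0 0 0 0;0 0 0 0;0 0 0 0;0 0 -2 0;0 0 -3.5 0;0 0 -3.5 0;0 0 -1 0;0 0 0 0",
  claw=2.4,
)

```text
time_s: 21.25
tcp_pos: [0.4809, 0.3309, 0.115]
ee_rot: [[-0.999, 0.043, 0.005], [0.043, 0.999, 0.005], [-0.005, 0.006, -1.0]]
wrist_force: [0.2, -0.0, 1.1]
gripper_width: 0.275
gripper_force: 0.0
```

```bash
python3 go.py "655.5 -209 110 181.6"
```

```text
now [480.9 330.9 115. ] yaw 87.5 j [  50.   23.  -14.    0.  -52. -143.] F [ 0.2 -0.   1.1] w 23.9 t 21.25
turn -94.1 shift [ 54.45 -15.95   0.5 ] rows 16 [ 3.4  -1.    0.03]
```

step_arm(
  targets="0 0 0 -7.15;0 0 0 -7.15;0 0 0 -7.15;0 0 0 -7.15;0 0 0 -7.15;0 0 0 -7.15;0 0 0 -7.15;0 0 0 -7.15;0 0 0 -7.15;0 0 0 -7.15;0 0 0 -7.15;0 0 0 -7.15",
  claw=5.5,
)

```text
time_s: 22.25
tcp_pos: [0.4785, 0.3285, 0.1095]
ee_rot: [[-0.111, -0.994, -0.003], [-0.994, 0.111, -0.002], [0.002, 0.002, -1.0]]
wrist_force: [-0.5, -0.0, -0.8]
gripper_width: 0.629
gripper_force: 0.0
```

step_arm(
  targets="0 0 0 -7.15;0 0 0 -1.15;2 -0.6 0 0;3.5 -1.03 0 0;3.5 -1.03 0 0;3.5 -1.03 0 0;3.5 -1.03 0 0;3.5 -1.03 0 0;3.5 -1.03 0 0;3.5 -1.03 0 0;3.5 -1.03 0 0;3.5 -1.03 0 0",
)

```text
time_s: 23.25
tcp_pos: [0.587, -0.0046, 0.1103]
ee_rot: [[0.025, -1.0, -0.002], [-1.0, -0.025, -0.0], [0.0, 0.002, -1.0]]
wrist_force: [0.0, 0.5, -0.5]
gripper_width: 0.631
gripper_force: 0.0
```

step_arm(
  targets="3.5 -1.03 0 0;3.5 -1.03 0 0;3.5 -1.03 0 0;3.5 -1.03 0 0;3.5 -1.03 0 0;2.5 -0.7 0 0;0.8 -0.2 0 0;0 0 0 0;0 0 0 0",
)

```text
time_s: 24.0
tcp_pos: [0.653, -0.2087, 0.1101]
ee_rot: [[0.026, -1.0, -0.002], [-1.0, -0.026, 0.001], [-0.001, 0.002, -1.0]]
wrist_force: [0.5, 0.1, 0.2]
gripper_width: 0.633
gripper_force: 0.0
```

```bash
python3 go.py "655.5 -209 64 181.6"
python3 - <<'E'
from station import cams;import cv2
I=cams.capture("top")["frame"][180:260,170:260];J=cams.capture("side")["frame"][190:310,310:466]
I=cv2.resize(I,(360,320),interpolation=2);J=cv2.resize(J,(416,320),interpolation=2)
cv2.imwrite("pics/b3.png",cv2.hconcat([I,J]))
E
```

```text
now [ 653.  -208.7  110.1] yaw 181.5 j [ -4.  33.   2.  -0. -59.   6.] F [0.5 0.1 0.2] w 55.0 t 24.0
turn -0.1 shift [ 0.03 -0.25  4.61] rows 2 [ 0.02 -0.12  2.3 ]
```

View pics/b3.png

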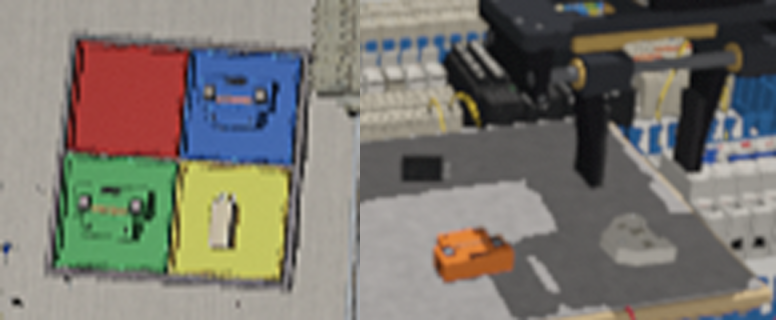

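The relay lies in the yellow bin at (225,222). The fingers straddle the clamp at (640,240). I'll descend to 63 mm.

step_arm(
  targets="0 -0.1 1.5 0;0 -0.1 1.5 0;0 0 1.3 0;0 0 0.4 0;0 0 0 0;0 0 0 0",
)

```text
time_s: 24.6
tcp_pos: [0.6562, -0.2081, 0.065]
ee_rot: [[0.029, -1.0, 0.0], [-1.0, -0.029, -0.0], [0.0, -0.0, -1.0]]
wrist_force: [-0.1, 0.1, -0.1]
gripper_width: 0.631
gripper_force: 0.0
```

```bash
python3 go.py "655.5 -209 63 181.6"
```

```text
now [ 656.2 -208.1   65. ] yaw 181.7 j [ -4.  36.  -1.   0. -54.   6.] F [-0.1  0.1 -0.1] w 54.9 t 24.6
turn 0.1 shift [0.08 0.07 0.2 ] rows 1 [0.08 0.07 0.2 ]
```

step_arm(
  targets="0.1 0 0.2 0;0 0 0 0;0 0 0 0",
)

```text
time_s: 24.85
tcp_pos: [0.6562, -0.21, 0.0631]
ee_rot: [[0.028, -1.0, 0.001], [-1.0, -0.028, -0.0], [0.0, -0.001, -1.0]]
wrist_force: [-0.6, -0.6, -0.0]
gripper_width: 0.632
gripper_force: 0.0
```

step_arm(
  targets="0 0 0 0;0 0 0 0;0 0 0 0;0 0 0 0;0 0 0 0;0 0 0 0;0 0 0 0",
  claw=2.6,
)

```text
time_s: 25.43
tcp_pos: [0.6558, -0.2101, 0.0624]
ee_rot: [[0.028, -1.0, -0.0], [-1.0, -0.028, -0.0], [0.0, 0.0, -1.0]]
wrist_force: [-0.1, 0.1, -0.4]
gripper_width: 0.383
gripper_force: 29.8
```

step_arm(
  targets="0 0 -1.5 0;0 0 -2.5 0;0 0 -1.5 4.2;0 0 0 0;0 0 0 0",
)

```text
time_s: 25.85
tcp_pos: [0.6564, -0.2099, 0.1182]
ee_rot: [[-0.044, -0.999, 0.002], [-0.999, 0.044, 0.0], [-0.0, -0.002, -1.0]]
wrist_force: [-0.3, 0.1, 0.5]
gripper_width: 0.383
gripper_force: 29.7
```

```bash
python3 go.py "550 394.7 110 177.5"
python3 - <<'E'
from station import cams;import cv2
J=cams.capture("side")["frame"][190:310,310:466]
cv2.imwrite("pics/g4.png",cv2.resize(J,None,fx=4,fy=4,interpolation=2))
E
```

```text
now [ 656.4 -209.9  118.2] yaw 177.5 j [ -4.  33.   3.  -0. -60.   2.] F [-0.3  0.1  0.5] w 33.4 t 25.85
turn -0.0 shift [-59.94  13.26   0.82] rows 18 [-3.33  0.74  0.05]
```

View pics/g4.png

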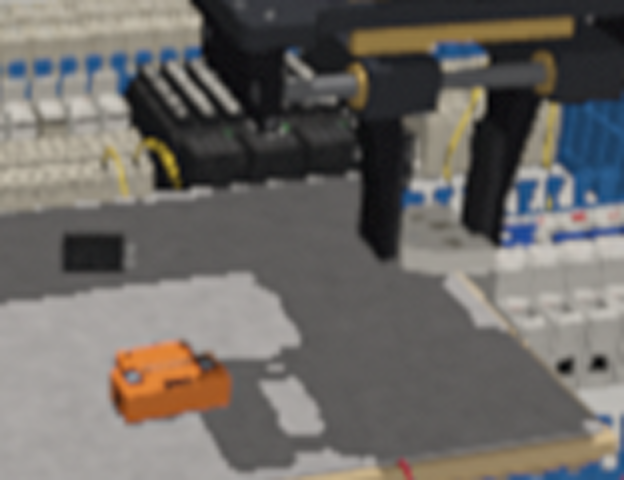

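The clamp is held level between the fingers at (440,240), with a 33.4 mm opening. I'll carry it to red.

step_arm(
  targets="-2 0.45 0 0;-3.5 0.77 0 0;-3.5 0.77 0 0;-3.5 0.77 0 0;-3.5 0.77 0 0;-3.5 0.77 0 0;-3.5 0.77 0 0;-3.5 0.77 0 0;-3.5 0.77 0 0;-3.5 0.77 0 0;-3.5 0.77 0 0;-3.5 0.77 0 0",
)

```text
time_s: 26.9
tcp_pos: [0.5835, 0.1999, 0.1157]
ee_rot: [[-0.044, -0.999, -0.003], [-0.999, 0.044, -0.001], [0.001, 0.003, -1.0]]
wrist_force: [0.8, 0.1, -0.8]
gripper_width: 0.384
gripper_force: 29.7
```

step_arm(
  targets="-3.5 0.77 0 0;-3.5 0.77 0 0;-3.5 0.77 0 0;-3.5 0.77 0 0;-3.5 0.77 0 0;-1.4 0.4 0 0;-0.5 0.1 0 0;0 0 0 0;0 0 0 0;0 0 0 0",
)

```text
time_s: 27.73
tcp_pos: [0.5505, 0.3926, 0.1169]
ee_rot: [[-0.047, -0.999, -0.001], [-0.999, 0.047, -0.001], [0.001, 0.001, -1.0]]
wrist_force: [0.4, -0.0, 0.1]
gripper_width: 0.383
gripper_force: 29.7
```

```bash
python3 go.py "550 394.7 14 177.5"
```

```text
now [550.5 392.6 116.9] yaw 177.3 j [ 49.  32.   1.  -0. -59. -52.] F [ 0.4 -0.   0.1] w 33.3 t 27.7333
turn -0.2 shift [-0.2   0.06 10.29] rows 3 [-0.07  0.02  3.43]
```

step_arm(
  targets="-0.1 0.1 3 0;0 0 3 0;0 0 2.2 0;0 0 1.2 0;0 0 0.6 0;0 0 0.2 0;0 0 0 0;0 0 0 0",
)

```text
time_s: 28.4
tcp_pos: [0.5504, 0.396, 0.017]
ee_rot: [[-0.045, -0.999, 0.002], [-0.999, 0.045, 0.002], [-0.002, -0.002, -1.0]]
wrist_force: [-1.2, 0.5, 0.4]
gripper_width: 0.381
gripper_force: 29.7
```

```bash
python3 go.py "550 394.7 12.3 177.5"
```

```text
now [550.4 396.   17. ] yaw 177.4 j [ 49.  38.  -5.   0. -48. -52.] F [-1.2  0.5  0.4] w 33.1 t 28.4
turn -0.1 shift [0.13 0.03 0.47] rows 1 [0.13 0.03 0.47]
```

step_arm(
  targets="0.1 0 0.2 0;0 0 0.2 0;0 0 0.05 0;0 0 0 0;0 0 0 0",
)

```text
time_s: 28.82
tcp_pos: [0.5493, 0.3945, 0.011]
ee_rot: [[-0.045, -0.999, 0.0], [-0.999, 0.045, 0.0], [-0.0, -0.0, -1.0]]
wrist_force: [-0.0, 0.1, -0.4]
gripper_width: 0.38
gripper_force: 29.7
```

step_arm(
  targets="0 0 0 0;0 0 0 0;0 0 0 0;0 0 0 0;0 0 -2 0;0 0 -3.5 0;0 0 -3.5 0;0 0 -2 0;0 0 0 0",
  claw=4.2,
)

```text
time_s: 29.57
tcp_pos: [0.5521, 0.3967, 0.1276]
ee_rot: [[-0.044, -0.999, 0.009], [-0.999, 0.044, 0.008], [-0.008, -0.009, -1.0]]
wrist_force: [0.7, 0.9, 1.0]
gripper_width: 0.479
gripper_force: 0.0
```

step_arm(
  targets="1 -2 0 0;2 -3.5 0 0;2 -3.5 -0.5 0;2 -3.5 -0.5 0;2 -3.5 -0.5 0;2 -3.5 -0.5 0;2 -3.5 -0.5 0;3.5 0 -0.5 0;3.5 0 0 0;3.5 0 0 0;3.5 0 0 0;0 0 0 0",
)

```text
time_s: 30.57
tcp_pos: [0.7664, 0.1073, 0.1502]
ee_rot: [[-0.052, -0.999, -0.003], [-0.999, 0.052, -0.002], [0.002, 0.002, -1.0]]
wrist_force: [-0.0, 0.5, 0.1]
gripper_width: 0.48
gripper_force: 0.0
```

```bash
python3 go.py
python3 - <<'E'
from station import cams;import cv2
I=cams.capture("top")["frame"][140:270,160:490];J=cams.capture("side")["frame"]
I=cv2.resize(I,(761,300),interpolation=2);A=cv2.resize(J[175:220,235:320],(380,201),interpolation=2);B=cv2.resize(J[225:325,250:460],(381,201),interpolation=2)
cv2.imwrite("pics/end.png",cv2.vconcat([I,cv2.hconcat([A,B])]))
E
```

```text
now [766.4 107.3 150.2] yaw 177.0 j [ 20.  40.  20.   0. -71. -23.] F [-0.   0.5  0.1] w 41.8 t 30.5667
```

View pics/end.png

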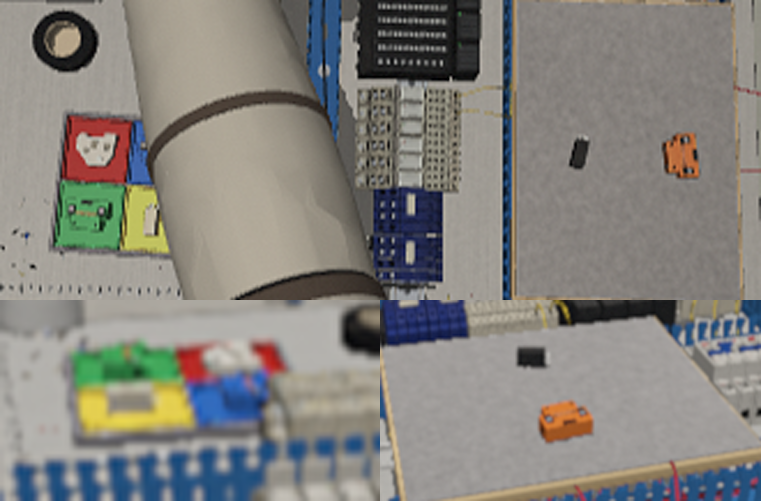

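All four parts lie flat in their own bins: clamp (97,145), green (88,213), relay (152,218), with blue seen in the side view at (240,395). Orange and black have not moved, and the arm is clear.

```bash
python3 -c "
from station import r
print(r.finish_job())"
```

```text
the job is handed in; nothing more can be done
None
```

The kit is made up and handed in after about 31 s: in the final pictures all four parts lie flat in their own bins, with the orange terminal block and black relay where they started; the hand-in call returned no verdict.

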